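Load the chocolate mill and hold its key switch on

TASK

Take the scoop by its upright blue handle, scoop up some of the chocolate nuggets in the white bin and tip at least three of them into the hopper of the mill; then put the scoop back upright in the bin and let go of it. No nugget may end up anywhere but in the hopper or the bin, and the fingers must not touch the nuggets. Then take the red key from its wooden stand, push it fully home in the lock on the mill with the keyway still unturned (it has sticky pins: push on, wiggling a little), turn it a quarter clockwise and finish while gripping it there, held turned against its return spring; leave the jam jar, the spice jar and the heart cake where they stand.

Things in the scene. Friction and masses are not known exactly. Their poses are not given: they have to be found in the camera images.
- mill: White chocolate mill, fixed, base 120 x 190 x 60 mm (x depth, y width). Origin: centre of its underside; -x is its front, z up. A steel hopper stands on the half towards its own +y, a grey square lock tower (56 x 56 mm, top at 100 mm) on the half towards -y; tower axis and hopper axis are 105 mm apart.
- hopper (a point): Centre of the round mouth of the hopper, at the height of its rim (110 mm above the trolley). Inner mouth diameter 94 mm, tapering to about 52 mm at its closed floor 46 mm lower. A nugget counts as in when its centre is within 48 mm of the hopper's axis and below about the rim.
- keyhole (a point): Centre of the keyway's mouth in the flat top of the lock tower, 100 mm above the trolley; axes as the mill's. The keyway goes 40 mm straight down, unturned 16 mm along the mill's x by 8 mm along y, its mouth flared 3 mm all round, 3 mm deep. 14 and 24 mm down sit sticky pins, one at each narrow end, that resist the key with 4 to 10 N; 15 N is ample.
- core (a joint): Turn of the brass lock core with the keyway, rad: 0 unturned (the start), grows as it is turned clockwise seen from above, stop at 1.5. A spring of 0.02 to 0.08 N m turns it back when the key is let go. The key has about 0.15 rad of play in it, so the key itself turns about 1.6 rad to the stop.
- key: Key, 60 g, upright in its stand. Origin: under the middle of its collar, z up. Above: collar 28 x 20 x 4 mm, red head 34 mm along x, 12 mm thick along y, 4 to 46 mm up (grip across the 12 mm about 27 mm up, fingertips clear of the collar). Below: blade 14 (x) x 6 (y) x 36 mm, the last 9 mm tapering to 5 mm in x. Fits either way round. Home: collar rests on the tower.
- key_stand: Wooden block, fixed, 50 x 50 x 46 mm. Origin: centre of its underside. The key stands in a 16 x 8 mm slot, 40 mm deep, long along the block's x, collar on the block's top; it lifts straight out by 40 mm.
- bin: White open bin, fixed. Origin: under its floor's centre, z up. Floor (3 mm up) spans x -95 to 95, y -38 to 38 mm; walls 4 mm, rim 46 mm up. The -x end (to the robot) slopes out 15 degrees from upright, to x = -107 mm at the rim; other walls upright. Nuggets lie at the -x end, the scoop at the +x end, mouth to -x, nearly as wide as the bin: drawn along the floor to the -x end it gathers them.
- scoop: Aluminium scoop, 120 g, flat on the bin's floor. Origin: centre of its underside. Mouth to its -x: the floor runs out in a thin ramp to a front edge at x = -43 mm, z = 0, no lip, so carry it tilted a little back. Back wall at x = 40 mm, 68 mm wide (62 inside), sides 28 mm high from x = -24 mm back. Back in the bin its origin may be up to 60 mm along x and 20 mm along y from the bin's origin.
- scoop_handle (a point): Grip point on the scoop's upright blue handle, at x = 34, y = 0, z = 90 mm from the scoop's origin, axes as the scoop's. The handle is 12 mm thick along the scoop's x, 24 mm wide along its y, and reaches from 32 to 112 mm above the scoop's underside.
- nugget0: Chocolate nugget, round, 20 mm, 10 g. Origin: its centre.
- nugget1: Chocolate nugget, round, 20 mm, 10 g. Origin: its centre.
- nugget2: Chocolate nugget, round, 20 mm, 10 g. Origin: its centre.
- nugget3: Chocolate nugget, round, 20 mm, 10 g. Origin: its centre.
- nugget4: Chocolate nugget, round, 20 mm, 10 g. Origin: its centre.
- jam_jar: Jam jar with a white lid, 69 x 70 x 99 mm, loose bystander. Origin: centre of its underside.
- vanilla: Spice jar with a yellow-brown cap, 42 x 42 x 96 mm, loose bystander. Origin: centre of its underside.
- heart_0: Heart-shaped cake, 87 x 102 x 29 mm, loose bystander. Origin: centre of its underside.
Mind the look-alikes: they are no part of the job. There is more than one size of the key; the job needs the larger.

How it is judged:
On the way, in this order (a step that is already met when the one before it is completed fails the run):
1. at least three nuggets lie in the hopper ((((horizontal distance between nugget0 and hopper below 0.048 m and height (world z) of nugget0 between 0.06 and 0.112 m) and (horizontal distance between nugget1 and hopper below 0.048 m and height (world z) of nugget1 between 0.06 and 0.112 m) and (horizontal distance between nugget2 and hopper below 0.048 m and height (world z) of nugget2 between 0.06 and 0.112 m)) or ((horizontal distance between nugget0 and hopper below 0.048 m and height (world z) of nugget0 between 0.06 and 0.112 m) and (horizontal distance between nugget1 and hopper below 0.048 m and height (world z) of nugget1 between 0.06 and 0.112 m) and (horizontal distance between nugget3 and hopper below 0.048 m and height (world z) of nugget3 between 0.06 and 0.112 m)) or ((horizontal distance between nugget0 and hopper below 0.048 m and height (world z) of nugget0 between 0.06 and 0.112 m) and (horizontal distance between nugget1 and hopper below 0.048 m and height (world z) of nugget1 between 0.06 and 0.112 m) and (horizontal distance between nugget4 and hopper below 0.048 m and height (world z) of nugget4 between 0.06 and 0.112 m)) or ((horizontal distance between nugget0 and hopper below 0.048 m and height (world z) of nugget0 between 0.06 and 0.112 m) and (horizontal distance between nugget2 and hopper below 0.048 m and height (world z) of nugget2 between 0.06 and 0.112 m) and (horizontal distance between nugget3 and hopper below 0.048 m and height (world z) of nugget3 between 0.06 and 0.112 m)) or ((horizontal distance between nugget0 and hopper below 0.048 m and height (world z) of nugget0 between 0.06 and 0.112 m) and (horizontal distance between nugget2 and hopper below 0.048 m and height (world z) of nugget2 between 0.06 and 0.112 m) and (horizontal distance between nugget4 and hopper below 0.048 m and height (world z) of nugget4 between 0.06 and 0.112 m)) or ((horizontal distance between nugget0 and hopper below 0.048 m and height (world z) of nugget0 between 0.06 and 0.112 m) and (horizontal distance between nugget3 and hopper below 0.048 m and height (world z) of nugget3 between 0.06 and 0.112 m) and (horizontal distance between nugget4 and hopper below 0.048 m and height (world z) of nugget4 between 0.06 and 0.112 m)) or ((horizontal distance between nugget1 and hopper below 0.048 m and height (world z) of nugget1 between 0.06 and 0.112 m) and (horizontal distance between nugget2 and hopper below 0.048 m and height (world z) of nugget2 between 0.06 and 0.112 m) and (horizontal distance between nugget3 and hopper below 0.048 m and height (world z) of nugget3 between 0.06 and 0.112 m)) or ((horizontal distance between nugget1 and hopper below 0.048 m and height (world z) of nugget1 between 0.06 and 0.112 m) and (horizontal distance between nugget2 and hopper below 0.048 m and height (world z) of nugget2 between 0.06 and 0.112 m) and (horizontal distance between nugget4 and hopper below 0.048 m and height (world z) of nugget4 between 0.06 and 0.112 m)) or ((horizontal distance between nugget1 and hopper below 0.048 m and height (world z) of nugget1 between 0.06 and 0.112 m) and (horizontal distance between nugget3 and hopper below 0.048 m and height (world z) of nugget3 between 0.06 and 0.112 m) and (horizontal distance between nugget4 and hopper below 0.048 m and height (world z) of nugget4 between 0.06 and 0.112 m)) or ((horizontal distance between nugget2 and hopper below 0.048 m and height (world z) of nugget2 between 0.06 and 0.112 m) and (horizontal distance between nugget3 and hopper below 0.048 m and height (world z) of nugget3 between 0.06 and 0.112 m) and (horizontal distance between nugget4 and hopper below 0.048 m and height (world z) of nugget4 between 0.06 and 0.112 m)))), for 0.2 s.
2. the scoop stands in the bin again, let go (x of scoop in the frame of bin between -0.07 and 0.06 m and y of scoop in the frame of bin between -0.02 and 0.02 m and height (world z) of scoop below 0.03 m and angle between scoop's own z axis and vertical below 0.4 rad and contact force between the fingers and scoop below 0.2 N), for 0.2 s.
3. the key is fully home in the lock, the core not yet turned (distance between key and keyhole below 0.005 m and angle between key's own z axis and vertical below 0.12 rad and value of joint core below 0.35 rad), for 0.05 s.
At the end, for the whole second after the job is handed in: Three or more nuggets in the hopper, the rest in the bin; scoop in the bin, tilted under 0.4 rad, let go; key upright within 0.12 rad, collar within 5 mm of the keyhole point; core past 1.25 rad and still; fingers grip the key with over 1 N (all of step 2 and (((horizontal distance between nugget0 and hopper below 0.048 m and height (world z) of nugget0 between 0.06 and 0.112 m) and (horizontal distance between nugget1 and hopper below 0.048 m and height (world z) of nugget1 between 0.06 and 0.112 m) and (horizontal distance between nugget2 and hopper below 0.048 m and height (world z) of nugget2 between 0.06 and 0.112 m)) or ((horizontal distance between nugget0 and hopper below 0.048 m and height (world z) of nugget0 between 0.06 and 0.112 m) and (horizontal distance between nugget1 and hopper below 0.048 m and height (world z) of nugget1 between 0.06 and 0.112 m) and (horizontal distance between nugget3 and hopper below 0.048 m and height (world z) of nugget3 between 0.06 and 0.112 m)) or ((horizontal distance between nugget0 and hopper below 0.048 m and height (world z) of nugget0 between 0.06 and 0.112 m) and (horizontal distance between nugget1 and hopper below 0.048 m and height (world z) of nugget1 between 0.06 and 0.112 m) and (horizontal distance between nugget4 and hopper below 0.048 m and height (world z) of nugget4 between 0.06 and 0.112 m)) or ((horizontal distance between nugget0 and hopper below 0.048 m and height (world z) of nugget0 between 0.06 and 0.112 m) and (horizontal distance between nugget2 and hopper below 0.048 m and height (world z) of nugget2 between 0.06 and 0.112 m) and (horizontal distance between nugget3 and hopper below 0.048 m and height (world z) of nugget3 between 0.06 and 0.112 m)) or ((horizontal distance between nugget0 and hopper below 0.048 m and height (world z) of nugget0 between 0.06 and 0.112 m) and (horizontal distance between nugget2 and hopper below 0.048 m and height (world z) of nugget2 between 0.06 and 0.112 m) and (horizontal distance between nugget4 and hopper below 0.048 m and height (world z) of nugget4 between 0.06 and 0.112 m)) or ((horizontal distance between nugget0 and hopper below 0.048 m and height (world z) of nugget0 between 0.06 and 0.112 m) and (horizontal distance between nugget3 and hopper below 0.048 m and height (world z) of nugget3 between 0.06 and 0.112 m) and (horizontal distance between nugget4 and hopper below 0.048 m and height (world z) of nugget4 between 0.06 and 0.112 m)) or ((horizontal distance between nugget1 and hopper below 0.048 m and height (world z) of nugget1 between 0.06 and 0.112 m) and (horizontal distance between nugget2 and hopper below 0.048 m and height (world z) of nugget2 between 0.06 and 0.112 m) and (horizontal distance between nugget3 and hopper below 0.048 m and height (world z) of nugget3 between 0.06 and 0.112 m)) or ((horizontal distance between nugget1 and hopper below 0.048 m and height (world z) of nugget1 between 0.06 and 0.112 m) and (horizontal distance between nugget2 and hopper below 0.048 m and height (world z) of nugget2 between 0.06 and 0.112 m) and (horizontal distance between nugget4 and hopper below 0.048 m and height (world z) of nugget4 between 0.06 and 0.112 m)) or ((horizontal distance between nugget1 and hopper below 0.048 m and height (world z) of nugget1 between 0.06 and 0.112 m) and (horizontal distance between nugget3 and hopper below 0.048 m and height (world z) of nugget3 between 0.06 and 0.112 m) and (horizontal distance between nugget4 and hopper below 0.048 m and height (world z) of nugget4 between 0.06 and 0.112 m)) or ((horizontal distance between nugget2 and hopper below 0.048 m and height (world z) of nugget2 between 0.06 and 0.112 m) and (horizontal distance between nugget3 and hopper below 0.048 m and height (world z) of nugget3 between 0.06 and 0.112 m) and (horizontal distance between nugget4 and hopper below 0.048 m and height (world z) of nugget4 between 0.06 and 0.112 m))) and ((horizontal distance between nugget0 and hopper below 0.048 m and height (world z) of nugget0 between 0.06 and 0.112 m) or (x of nugget0 in the frame of bin between -0.125 and 0.1 m and y of nugget0 in the frame of bin between -0.043 and 0.043 m and height (world z) of nugget0 below 0.06 m)) and ((horizontal distance between nugget1 and hopper below 0.048 m and height (world z) of nugget1 between 0.06 and 0.112 m) or (x of nugget1 in the frame of bin between -0.125 and 0.1 m and y of nugget1 in the frame of bin between -0.043 and 0.043 m and height (world z) of nugget1 below 0.06 m)) and ((horizontal distance between nugget2 and hopper below 0.048 m and height (world z) of nugget2 between 0.06 and 0.112 m) or (x of nugget2 in the frame of bin between -0.125 and 0.1 m and y of nugget2 in the frame of bin between -0.043 and 0.043 m and height (world z) of nugget2 below 0.06 m)) and ((horizontal distance between nugget3 and hopper below 0.048 m and height (world z) of nugget3 between 0.06 and 0.112 m) or (x of nugget3 in the frame of bin between -0.125 and 0.1 m and y of nugget3 in the frame of bin between -0.043 and 0.043 m and height (world z) of nugget3 below 0.06 m)) and ((horizontal distance between nugget4 and hopper below 0.048 m and height (world z) of nugget4 between 0.06 and 0.112 m) or (x of nugget4 in the frame of bin between -0.125 and 0.1 m and y of nugget4 in the frame of bin between -0.043 and 0.043 m and height (world z) of nugget4 below 0.06 m)) and distance between key and keyhole below 0.005 m and angle between key's own z axis and vertical below 0.12 rad and value of joint core above 1.25 rad and velocity of joint core between -0.1 and 0.1 rad/s and contact force between the fingers and key above 1 N); the arm keeps its last pose, push and grip.
It fails at once if the fingers touch a nugget (contact force between the fingers and nugget0 above 0.3 N or contact force between the fingers and nugget1 above 0.3 N or contact force between the fingers and nugget2 above 0.3 N or contact force between the fingers and nugget3 above 0.3 N or contact force between the fingers and nugget4 above 0.3 N).
It fails at once if the jam jar, the spice jar or the heart cake is moved by more than 20 mm (distance of any of jam_jar, vanilla, heart_0 from where it was at the start of the episode above 0.02 m).
It fails at once if the jam jar or the spice jar is tipped (angle between any of jam_jar, vanilla's own z axis and vertical above 0.35 rad).
It also fails if it takes over 72 s, if anything falls off the work surface, if the arm or the gripper's body presses on something with over 40 N, if the wrist force passes 120 N, or if a joint passes its speed limit or range.

ROBOT

A 6-joint arm with a two-finger parallel gripper is mounted at the origin on a cart in front of the work surface, level with it; the furniture and walls round the work are solid. World frame = base frame: x ahead of the robot, y to its left, z up, the work surface at z = 0. Lengths are in m, angles in rad, forces in N, time in s.
With the tool pointing down it reaches from about 0.325 to 0.775 m from the base axis. Payload 5.5 kg.
Tool frame: the origin (TCP) lies midway between the tips of the shut fingers; the grasp point (between the pads) lies behind it (robot.grasp_offset is the z of the grasp point in the tool frame, in m); z points along the fingers, y is the line along which they close (so a half turn about z gives the same grasp; the last joint's range is limited). The gripper opens to 85 mm and grips with 20 to 120 N. Pads are 22 mm wide; open, the fingers measure 114 mm over their backs; the gripper's body (76 mm by 85 mm) begins 54 mm behind the grasp point. The pads swing forward as they close: fully open they stand 13 mm farther back than shut.
Start: joints at [-1.201, 0.091, 1.231, -0, 1.82, -0.057], TCP at [0.248, -0.546, 0.231] pointing down, gripper open.
Joint ranges: [-2.87, 2.87], [-0.86, 2.18], [0.17, 2.46], [-1.51, 4.65], [0.06, 2.69], [-2.65, 2.65]. Speed limits (rad/s): [2.57, 2.57, 3.01, 3.14, 3.14, 3.14].

INTERFACE

Orientations are given as a rotation vector (axis times angle).
In Python, from bench import robot gives the robot as it stands. The module is installed in compiled form; this text tells all that it offers.
- The arm moves only by the shell command python3 -m jog 'ROWS' [FORCE]. ROWS is JSON, a list of rows, each a list of 5 numbers: the shift along the tool's x, y, z in mm, then the turn about the tool's z in degrees, then the closure, from 0 (fully open) to 1 (shut). A call has 1 to 10 rows; each row shifts and turns the commanded pose from where the row before left it, along the tool's axes as they then stand; what a row does not reach is not made up. A row lasts 1/8 s, in which the tool goes at most 62.5 mm and 10.7 degrees, less where a joint would pass 70% of its speed; a pose out of reach is approached as far as the arm can. A call with a gripper value outside its range is refused whole. The fingers move at their own pace and stop on an object; FORCE is the grip in N (left out, the last holds). Time passes only in rows, so rows that do not move let the fingers close. It gives the time, the measured TCP pose, the force, the opening and the grip force at its end, in the units of the state.
- robot.sense(): the state, without advancing time (a new reading comes with each control period).
- robot.grab_frame(name): name is "scene" or "top" or "wrist"; returns (picture, depth): 384x512x3 uint8, red, green, blue; 384x512 float32, m along the optical axis (not along the pixel's ray), 0 where there is no reading.
- robot.camera_model(name): a dict with "mtx" (3x3 intrinsics, pixels), "dist_coeffs" ([k1, k2, p1, p2, k3] as OpenCV has them; the pictures are not rectified), "T" (4x4, takes a point from camera to world coordinates); the wrist camera has in their place "T_tool_cam" (4x4, takes a point from camera to tool coordinates, whose origin is the TCP and whose axes are the flange's). Camera axes: x right, y down, z forward; pixel columns grow to the right and rows downward; lengths in m; the calibration is good to about 2 mm. A picture is of the moment at which its call begins: read the wrist's pose just before it. camera_model takes no time and is no camera call.
- robot.close_job(): hands the job in; it is judged then, once.
Trained networks look in the newest picture that a camera, given by its name, has taken for a name from the list of things; names that differ only in an ending like _2 or _b are one class to them, and where a whole thing is asked for, a point or a joint stands for the part that bears it (a point fixed in the world has none). Each returns a list of dicts, best first, with "score" (0 to 1); they miss things now and then, are a little off and sometimes report something else, mostly with a low value. They report only what shows in the picture. A call takes as long as a camera call. They do not tell look-alikes from the thing itself.
- robot.boxes_of(camera, query): "at" ([x, y, z] in m, in world coordinates, good to about 4 mm: the middle of the surface that is visible of it).
- robot.silhouettes(camera, query): "region" (384x512 bool, what is visible of it).
The state is a dict: "time": time; "joints": joint angles; "qvel": joint speeds; "effort": joint torques, N m; "tool_pos": TCP position; "eef_rot": TCP orientation; "wrist_force": force on the tool from outside, world axes, zero at the start; "torque": the same for the moment, N m; "width": opening from 0.0 (shut) to 1.0 (fully open); "finger_force": force on a finger pad.
Only numpy, scipy, OpenCV 4.12 (cv2) and the standard library are available. Lean on these libraries where they do the work, as an engineer would, in place of code of your own. Each camera call takes 0.05 s, during which the arm holds its last target. There are 200 camera calls.

## Working session

There is one attempt and no reset: what is moved stays moved. The work goes in short steps, Python scripts to look and compute and a shell command to move; the robot and the scene stay as the last step left them, time stands still between calls to the robot, and variables do not carry over. Pictures are saved under pics/ and viewed, at most 13 in all, crops included, and the job is handed in when it is done.

```bash
mkdir -p pics && cat > h.py <<'E'
import numpy as np, cv2
from bench import robot
from scipy.spatial.transform import Rotation as R
def cam(n,s=None):
    m=robot.camera_model(n)
    if 'T' in m: return m['mtx'],np.array(m['dist_coeffs']),np.array(m['T'])
    T=np.eye(4);T[:3,:3]=R.from_rotvec(s['eef_rot']).as_matrix();T[:3,3]=s['tool_pos']
    return m['mtx'],np.array(m['dist_coeffs']),T@np.array(m['T_tool_cam'])
def grab(n,save=None):
    s=robot.sense();im,d=robot.grab_frame(n)
    if save: cv2.imwrite('pics/'+save,im[:,:,::-1])
    return im,d,cam(n,s)
def cloud(d,c):
    K,D,T=c;v,u=np.mgrid[0:384,0:512]
    p=cv2.undistortPoints(np.stack([u,v],-1).reshape(-1,1,2).astype(float),np.array(K),D).reshape(384,512,2)
    P=np.dstack([p*d[...,None],d])
    W=P@T[:3,:3].T+T[:3,3];W[d==0]=np.nan
    return W
def proj(P,c):
    K,D,T=c;Ti=np.linalg.inv(T)
    return cv2.projectPoints(np.atleast_2d(P).astype(float),cv2.Rodrigues(Ti[:3,:3])[0],Ti[:3,3],np.array(K),D)[0].reshape(-1,2)
E
python3 - <<'E'
from h import *
a=grab('scene','s0.png')[0];b=grab('top','t0.png')[0]
print(robot.sense(),robot.grasp_offset)
for q in ['mill','key','key_stand','bin','scoop','scoop_handle','nugget0','jam_jar','vanilla','heart_0','hopper','keyhole']:
  for c in ['scene','top']:
    try: print(q,c,[(np.round(x['at'],3).tolist(),round(x['score'],2)) for x in robot.boxes_of(c,q)])
    except Exception as e: print(q,c,e)
E
```

```text
{'time': 0.1, 'joints': array([-1.20070671e+00,  9.18086007e-02,  1.23181183e+00,  7.44916881e-07,
        1.81980315e+00, -5.67215215e-02]), 'qvel': array([-0.00031767, -0.00165169, -0.00337027, -0.00125475,  0.00106616,
        0.00121657]), 'effort': array([ 3.46722205e-03, -4.60219181e+01, -4.19218111e+01,  1.63242053e-04,
        1.05996753e-02,  1.48646450e-05]), 'tool_pos': array([ 0.24827272, -0.54593229,  0.23022277]), 'eef_rot': array([-3.06855895e+00, -6.64973370e-01,  4.47407857e-04]), 'wrist_force': array([ 0.69682453, -0.20554378, -0.19303234]), 'torque': array([ 0.00896905, -0.01763688, -0.030642  ]), 'finger_force': 0.0, 'width': 1.0022787095836982} -0.0187
mill scene [([0.537, -0.076, 0.063], 0.9)]
mill top [([0.565, -0.073, 0.063], 0.59), ([0.459, -0.359, 0.097], 0.51)]
key scene [([0.422, -0.208, 0.073], 0.62), ([0.444, -0.123, 0.04], 0.43)]
key top [([0.426, -0.195, 0.09], 0.69), ([0.565, -0.129, 0.099], 0.67), ([0.444, -0.126, 0.059], 0.59)]
key_stand scene [([0.409, -0.218, 0.027], 0.57)]
key_stand top [([0.43, -0.191, 0.048], 0.82)]
bin scene [([0.536, 0.145, 0
[... 259 characters left out ...]
0.92)]
nugget0 scene []
nugget0 top [([0.503, 0.205, 0.021], 0.6), ([0.487, 0.16, 0.021], 0.4), ([0.537, 0.184, 0.02], 0.4)]
jam_jar scene [([0.443, -0.392, 0.055], 0.74)]
jam_jar top [([0.461, -0.358, 0.098], 0.6)]
vanilla scene [([0.369, -0.378, 0.041], 0.57)]
vanilla top [([0.532, 0.187, 0.015], 0.61), ([0.511, 0.17, 0.022], 0.57), ([0.484, 0.158, 0.027], 0.39)]
heart_0 scene [([0.344, 0.142, 0.022], 0.63)]
heart_0 top [([0.356, 0.155, 0.023], 0.97), ([0.505, 0.204, 0.025], 0.43)]
hopper scene [([0.536, -0.073, 0.063], 0.69)]
hopper top [([0.57, -0.069, 0.067], 0.96), ([0.459, -0.356, 0.096], 0.38)]
keyhole scene [([0.542, -0.074, 0.058], 0.62)]
keyhole top [([0.566, -0.07, 0.065], 0.73)]
```

View pics/s0.png

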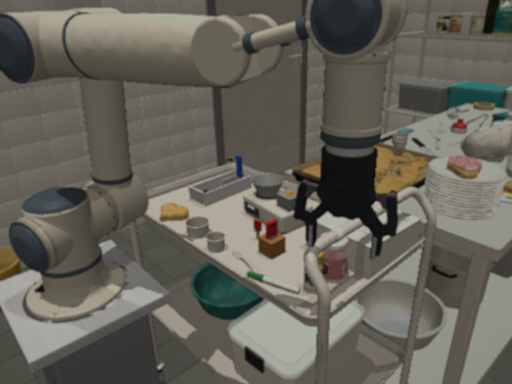

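View pics/t0.png

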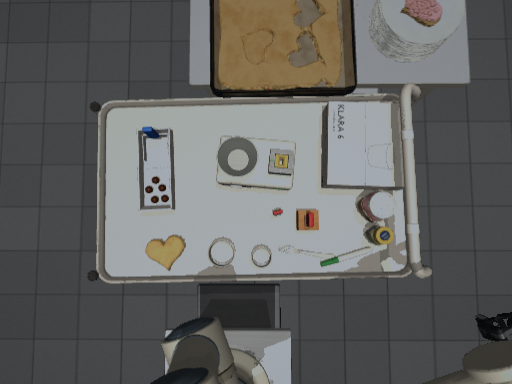

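```bash
python3 - <<'E'
from h import *
im,d,c=grab('top')
W=cloud(d,c); np.save('W.npy',W)
def rect(name,x0,x1,y0,y1,z0,z1):
    m=(W[...,0]>x0)&(W[...,0]<x1)&(W[...,1]>y0)&(W[...,1]<y1)&(W[...,2]>z0)&(W[...,2]<z1)
    P=W[m]; r=cv2.minAreaRect((P[:,:2]*1000).astype(np.float32)); print(name,len(P),np.round(r[0],1),np.round(r[1],1),round(r[2],1),'z',np.round(np.percentile(P[:,2],[5,50,95]),4))
rect('base',.45,.65,-.2,.05,.05,.07)
rect('rim',.5,.65,-.1,.05,.1,.12)
rect('tower',.5,.65,-.18,-.09,.09,.12)
rect('bin',.4,.7,.1,.3,.038,.055)
rect('handle',.55,.75,.1,.3,.09,.13)
rect('stand',.36,.48,-.26,-.15,.035,.052)
rect('keyhead',.36,.48,-.26,-.15,.075,.12)
rect('key2',.38,.48,-.15,-.09,.03,.12)
rect('vanilla',.33,.42,-.43,-.34,.08,.12)
rect('jam',.42,.52,-.43,-.3,.085,.12)
rect('heart',.3,.42,.1,.2,.012,.05)
print(1/ (np.abs(np.nanmedian(np.diff(W[...,1],axis=1)))))
cv2.imwrite('pics/t0c.png',cv2.resize(im[90:290,100:430,::-1],None,fx=2.4,fy=2.4,interpolation=cv2.INTER_CUBIC))
E
```

```text
base 2135 [544.8 -69.7] [190.  176.8] 84.5 z [0.0551 0.0606 0.0661]
rim 376 [576.6 -26.2] [97.1 96.8] 89.7 z [0.1009 0.1077 0.1128]
tower 540 [ 567.3 -131.8] [56.2 57. ] 84.3 z [0.0965 0.1004 0.1031]
bin 521 [557.3 184.8] [210.6  85.1] 2.7 z [0.0394 0.0462 0.0518]
handle 73 [641.9 187.1] [10.5 23.7] 6.3 z [0.0918 0.1121 0.1167]
stand 314 [ 428.  -201.1] [49.8 47.2] 89.9 z [0.0431 0.0466 0.0503]
keyhead 84 [ 428.3 -201.5] [33.6 12.9] 0.1 z [0.0827 0.0913 0.0947]
key2 39 [ 448.3 -125. ] [10.3 23.4] 18.3 z [0.0304 0.0561 0.0593]
vanilla 284 [ 391.2 -372.4] [41.9 40. ] 89.8 z [0.0853 0.0962 0.0996]
jam 867 [ 474.3 -363.2] [124.9  88.7] 89.8 z [0.0871 0.0976 0.1018]
heart 827 [358.9 158.9] [84.2 86.1] 55.9 z [0.0203 0.027  0.0309]
355.11310647457566
```

View pics/t0c.png

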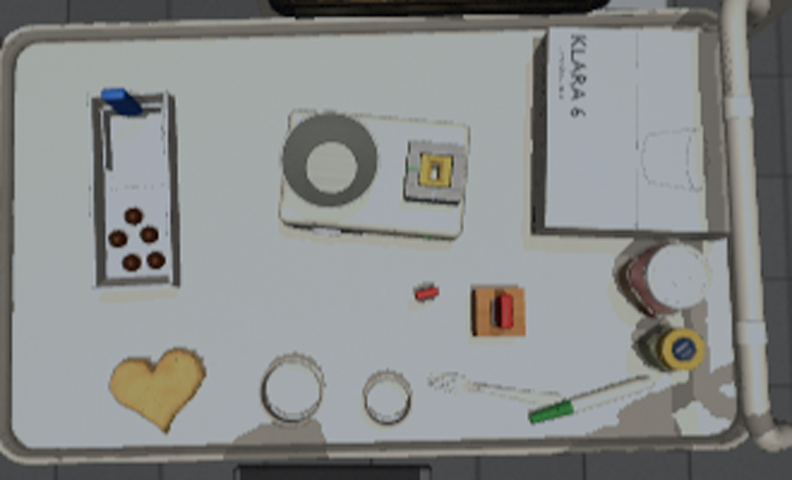

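```bash
python3 -m jog '[[43,-35,-11,0,0],[43,-35,-11,0,0],[43,-35,-11,0,0],[43,-35,-11,0,0],[43,-35,-11,0,0],[43,-35,-11,0,0],[43,-35,-11,0,0],[43,-35,-11,0,0],[43,-35,-11,0,0]]' 20 && python3 -m jog '[[0,0,0,-10.5,0],[0,0,0,-10.5,0],[0,0,0,-10.5,0],[0,0,0,-10.5,0],[0,0,0,-10.5,0],[0,0,0,-10.5,0],[0,0,0,-10.5,0],[0,0,0,-10.5,0]]' && python3 -m jog '[[0,0,0,-10.5,0],[0,0,0,-10.5,0],[0,0,0,-10.5,0],[0,0,0,-10.5,0],[0,0,0,-10.5,0],[0,0,0,-10.5,0],[0,0,0,-10.5,0],[0,0,0,0,0]]' && python3 - <<'E'
from h import *
s=robot.sense();print(s['time'],s['joints'],s['tool_pos'],s['eef_rot'])
m=robot.camera_model('wrist');print(np.round(m['T_tool_cam'],3),np.round(m['mtx'],1))
im,d,c=grab('wrist','w1.png')
W=cloud(d,c);np.save('W1.npy',W)
def rect(name,x0,x1,y0,y1,z0,z1):
    m=(W[...,0]>x0)&(W[...,0]<x1)&(W[...,1]>y0)&(W[...,1]<y1)&(W[...,2]>z0)&(W[...,2]<z1)
    P=W[m]
    if len(P)<5: return print(name,'none')
    r=cv2.minAreaRect((P[:,:2]*1000).astype(np.float32)); print(name,len(P),np.round(r[0],1),np.round(r[1],1),round(r[2],1),'z',np.round(np.percentile(P[:,2],[5,50,95]),4))
rect('rim',.5,.65,-.1,.05,.1,.12)
rect('tower',.5,.65,-.18,-.09,.095,.105)
rect('stand',.36,.48,-.26,-.15,.035,.052)
rect('keyhead',.36,.48,-.26,-.15,.075,.12)
rect('key2',.38,.48,-.15,-.09,.03,.12)
E
```

```text
time: 2.48
tool_pos: [0.4707, -0.0975, 0.3309]
eef_rot: [3.07, 0.665, 0.001]
wrist_force: [0.8, -1.0, 0.0]
width: 1.002
finger_force: 0.0
time: 3.48
tool_pos: [0.4702, -0.0992, 0.3304]
eef_rot: [1.829, 2.554, 0.0]
wrist_force: [-0.2, 0.4, 0.0]
width: 1.004
finger_force: 0.0
time: 4.47
tool_pos: [0.4702, -0.0992, 0.3304]
eef_rot: [-0.051, 3.141, -0.0]
wrist_force: [0.3, 0.2, -0.5]
width: 1.001
finger_force: 0.0
4.475 [-2.78754534e-01 -1.83495442e-01  1.31919993e+00 -3.19833578e-05
  2.00567196e+00 -1.88203397e+00] [ 0.47024184 -0.09923135  0.33037703] [-5.09977184e-02  3.14098024e+00 -1.42321237e-04]
[[ 0.001 -0.966 -0.258  0.065]
 [ 1.     0.001  0.    -0.   ]
 [ 0.    -0.258  0.966 -0.143]
 [ 0.     0.     0.     1.   ]] [[265.2   0.  257.1]
 [  0.  265.2 185.9]
 [  0.    0.    1. ]]
rim 960 [575.7 -27.4] [98.5 97.4] 43.0 z [0.1008 0.1076 0.111 ]
tower 1239 [ 565.7 -131.7] [56.3 57.2] 84.8 z [0.0979 0.1002 0.1015]
stand 723 [ 428.1 -201.9] [50.2 51.3] 1.0 z [0.0446 0.0465 0.0502]
keyhead 264 [ 427.3 -201.8] [13.3 33.6] 90.0 z [0.0787 0.0915 0.0934]
key2 87 [ 445.7 -125.4] [ 9.1 23.2] 14.1 z [0.0354 0.057  0.0584]
```

View pics/w1.png

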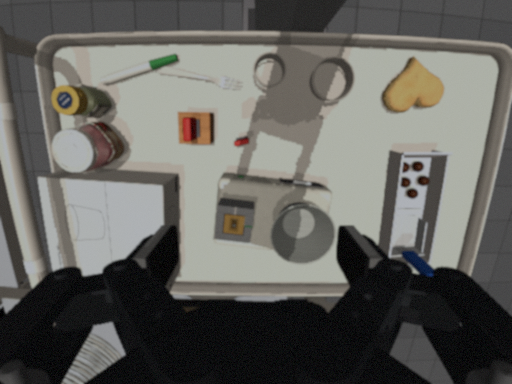

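```bash
python3 -m jog '[[-28,47,15,0,0],[-28,47,15,0,0],[-28,47,15,0,0],[-28,47,15,0,0],[-28,47,15,0,0],[-28,47,15,0,0],[0,0,0,0,0],[0,0,0,0,0]]' && cat >> h.py <<'E'
def rect(W,name,x0,x1,y0,y1,z0,z1):
    m=(W[...,0]>x0)&(W[...,0]<x1)&(W[...,1]>y0)&(W[...,1]<y1)&(W[...,2]>z0)&(W[...,2]<z1)
    P=W[m]
    if len(P)<5: return print(name,'none')
    r=cv2.minAreaRect((P[:,:2]*1000).astype(np.float32)); print(name,len(P),np.round(r[0],1),np.round(r[1],1),round(r[2],1),'z',np.round(np.percentile(P[:,2],[5,50,95]),4))
E
python3 - <<'E'
from h import *
im,d,c=grab('wrist','w2.png')
W=cloud(d,c)
rect(W,'bin',.4,.7,.1,.3,.042,.050)
rect(W,'handle',.58,.75,.1,.3,.107,.13)
rect(W,'scoop walls',.53,.7,.155,.22,.026,.036)
print('nuggets',[np.round(x['at'],3).tolist()+[round(x['score'],2)] for x in robot.boxes_of('wrist','nugget0')])
# nuggets by colour: dark brown
hsv=cv2.cvtColor(im,cv2.COLOR_RGB2HSV)
m=((W[...,2]>.012)&(W[...,2]<.035)&(im.max(2)<110)&(W[...,0]<.58)&(W[...,0]>.45)&(abs(W[...,1]-.185)<.036)).astype(np.uint8)
n,l,st,ce=cv2.connectedComponentsWithStats(m)
for i in range(1,n):
    if st[i,4]>20: P=W[l==i]; print(st[i,4],np.round((P[:,:2].max(0)+P[:,:2].min(0))/2,3),P[:,2].max().round(3))
E
```

```text
time: 5.52
tool_pos: [0.6285, 0.1882, 0.2401]
eef_rot: [0.051, -3.141, 0.001]
wrist_force: [-0.2, -0.4, 0.2]
width: 1.0
finger_force: 0.0
bin 1642 [556.  184.4] [210.6  84.8] 2.8 z [0.0431 0.046  0.0482]
handle 257 [641.  187.2] [11.1 23.5] 3.2 z [0.109  0.1146 0.1161]
scoop walls 238 [621.2 186.7] [72.7 65.7] 2.6 z [0.0271 0.031  0.0356]
nuggets [[0.508, 0.201, 0.018, 0.73], [0.532, 0.189, 0.016, 0.64], [0.485, 0.192, 0.02, 0.54], [0.488, 0.165, 0.021, 0.53], [0.512, 0.171, 0.016, 0.49]]
689 [0.498 0.185] 0.035
176 [0.483 0.189] 0.024
189 [0.485 0.164] 0.024
161 [0.508 0.204] 0.025
175 [0.513 0.171] 0.025
180 [0.533 0.188] 0.024
```

View pics/w2.png

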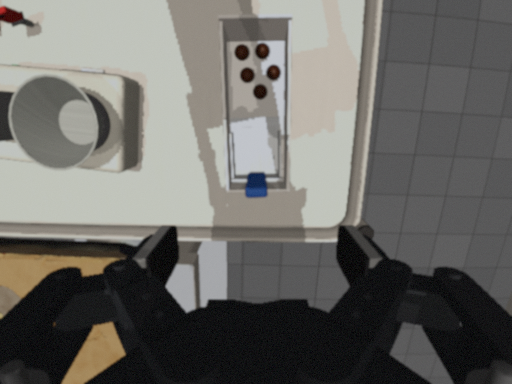

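```bash
python3 -m jog '[[-4,-0.5,45,-0.9,0],[-4,-0.5,45,0,0],[-4.4,-0.4,45,0,0],[0,0,30,0,0],[0,0,0,0,0],[0,0,0,0,1],[0,0,0,0,1],[0,0,0,0,1],[0,0,0,0,1],[0,0,0,0,1]]' 40 && python3 -m jog '[[0,0,0,0,1],[0,0,1,0,1],[0,0,0,0,1]]' && python3 -m jog '[[0,0,1,0,1],[0,0,0,0,1]]'
```

```text
time: 6.88
tool_pos: [0.6417, 0.1875, 0.0767]
eef_rot: [-0.078, 3.138, 0.0]
wrist_force: [-0.6, -1.6, 5.7]
width: 0.274
finger_force: 40.0
time: 7.25
tool_pos: [0.6418, 0.1874, 0.0767]
eef_rot: [-0.078, 3.138, 0.0]
wrist_force: [-1.9, -1.4, 9.1]
width: 0.274
finger_force: 40.4
time: 7.5
tool_pos: [0.6419, 0.1874, 0.0767]
eef_rot: [-0.078, 3.137, 0.001]
wrist_force: [-2.2, -2.4, 12.0]
width: 0.277
finger_force: 40.8
```

```bash
python3 -m jog '[[0,0,-2,0,1],[10,0.5,0,0,1],[10,0.5,0,0,1],[10,0,0,0,1],[10,0,0,0,1],[10,0,0,0,1],[10,0,0,0,1],[10,0,0,0,1],[10,0,0,0,1],[0,0,0,0,1]]' && python3 - <<'E'
from h import *
im,d,c=grab('top','t2.png')
cv2.imwrite('pics/t2c.png',cv2.resize(im[110:230,110:270,::-1],None,fx=4,fy=4,interpolation=cv2.INTER_CUBIC))
im,d,c=grab('wrist');W=cloud(d,c)
print([np.round(x['at'],3).tolist()+[round(x['score'],2)] for x in robot.boxes_of('wrist','nugget0')])
E
```

```text
time: 8.75
tool_pos: [0.5613, 0.1848, 0.0767]
eef_rot: [-0.078, 3.138, 0.001]
wrist_force: [-0.8, -0.4, 8.2]
width: 0.27
finger_force: 40.4
[[0.496, 0.184, 0.017, 0.89], [0.478, 0.188, 0.019, 0.84], [0.48, 0.154, 0.019, 0.83], [0.494, 0.163, 0.02, 0.62], [0.479, 0.207, 0.018, 0.57]]
```

View pics/t2c.png

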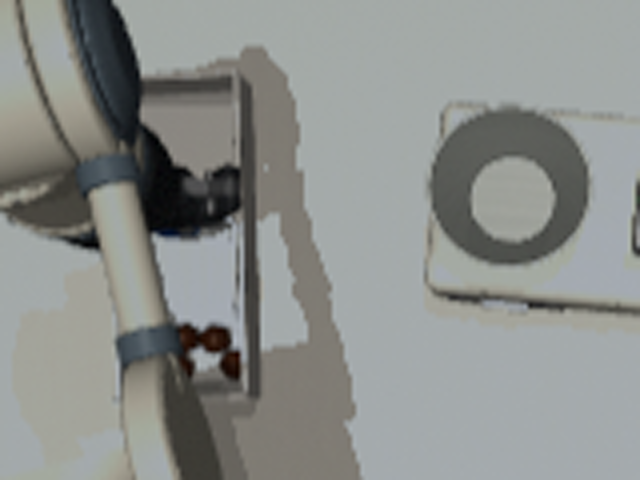

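```bash
python3 -m jog '[[3,0,0,0,1],[3,0,0,0,1],[3,0,0,0,1],[3,0,0,0,1],[2,0,0,0,1],[0,0,0,0,1],[0,0,0,0,1]]' && python3 - <<'E'
from h import *
im,d,c=grab('wrist','w3.png');W=cloud(d,c)
print([np.round(x['at'],3).tolist()+[round(x['score'],2)] for x in robot.boxes_of('wrist','nugget0')])
p=proj([[.48,.183,.03]],c)[0].astype(int);print(p)
y0=max(p[1]-60,0);x0=p[0]-80
cv2.imwrite('pics/w3c.png',cv2.resize(im[y0:y0+150,x0:x0+180,::-1],None,fx=4,fy=4,interpolation=cv2.INTER_CUBIC))
E
```

```text
time: 9.78
tool_pos: [0.5485, 0.1841, 0.0767]
eef_rot: [-0.078, 3.136, 0.002]
wrist_force: [3.8, 0.1, 6.6]
width: 0.276
finger_force: 40.2
[[0.494, 0.187, 0.019, 0.97], [0.476, 0.206, 0.021, 0.67], [0.494, 0.166, 0.02, 0.64], [0.478, 0.153, 0.024, 0.6], [0.478, 0.19, 0.026, 0.6]]
[260 109]
```

View pics/w3c.png

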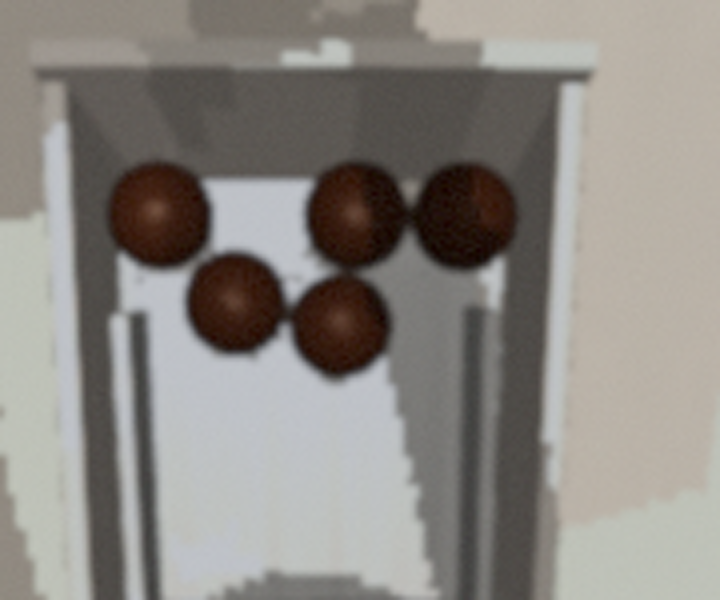

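```bash
python3 -m jog '[[2,0,0,0,1],[2,0,0,0,1],[0,0,2,0,1],[0,0,2,0,1],[-2,0,0,0,1],[-3,0,0,0,1],[-3,0,0,0,1],[-3,0,0,0,1],[0,0,0,0,1]]' 20 && cat > tilt.py <<'E'
from h import *
im,d,c=grab('wrist');W=cloud(d,c);s=robot.sense();g=s['tool_pos']
def fit():
    # scoop floor plane ahead of the handle, in bin frame (x along bin)
    a=np.radians(2.8);B=np.array([[np.cos(a),np.sin(a)],[-np.sin(a),np.cos(a)]])
    q=(W[...,:2]-[.562,.1847])@B.T
    gx=((g[:2]-[.562,.1847])@B.T)[0]
    m=(np.abs(q[...,1])<.024)&(q[...,0]>gx-.075)&(q[...,0]<gx-.022)&(W[...,2]<.06)&(im.min(2)>100)
    P=np.c_[q[m][:,0],W[m][:,2]]
    k=np.polyfit(P[:,0],P[:,1],1);print('n',len(P),'slope deg',np.degrees(np.arctan(k[0])),'gx',gx,'bins:')
    for x in np.arange(gx-.075,gx-.02,.01):
        t=P[(P[:,0]>=x)&(P[:,0]<x+.01)]
        if len(t): print(round(x*1000),len(t),np.round(np.median(t[:,1])*1000,1))
fit()
print('nug',[np.round(x['at'],3).tolist()+[round(x['score'],2)] for x in robot.boxes_of('wrist','nugget0')])
print(s['tool_pos'],s['wrist_force'])
E
python3 tilt.py
```

```text
time: 11.0
tool_pos: [0.5552, 0.1845, 0.0755]
eef_rot: [-0.079, 3.136, 0.002]
wrist_force: [-4.7, -1.8, 18.8]
width: 0.274
finger_force: 41.8
n 3044 slope deg -5.748007833161523 gx -0.006781641497996151 bins:
-82 741 12.4
-72 704 11.5
-62 204 10.7
-52 454 9.3
-42 742 8.2
-32 199 7.4
nug [[0.477, 0.155, 0.031, 0.93], [0.476, 0.19, 0.031, 0.92], [0.505, 0.189, 0.022, 0.89], [0.477, 0.208, 0.029, 0.81], [0.503, 0.166, 0.026, 0.59]]
[0.55521928 0.18451542 0.07550214] [-3.92701709 -1.75557397 19.16106577]
```

```bash
python3 -m jog '[[-3,0,0,0,1],[-3,0,0,0,1],[-3,0,0,0,1],[-3,0,0,0,1],[-3,0,0,0,1],[0,0,0,0,1],[0,0,0,0,1]]' && python3 tilt.py
```

```text
time: 11.98
tool_pos: [0.5691, 0.1852, 0.073]
eef_rot: [-0.079, 3.14, 0.001]
wrist_force: [-2.8, -0.6, 10.2]
width: 0.278
finger_force: 41.2
n 2761 slope deg -12.08120100923734 gx 0.007111798081601557 bins:
-68 926 18.8
-58 629 16.3
-48 417 14.2
-38 495 11.1
-28 246 9.2
-18 48 6.9
nug [[0.542, 0.169, 0.021, 0.84], [0.484, 0.208, 0.038, 0.76], [0.526, 0.192, 0.032, 0.69], [0.54, 0.19, 0.02, 0.65]]
[0.56909697 0.185177   0.07298717] [-2.29424131 -0.9288738  10.52625449]
```

```bash
python3 -m jog '[[-3,0,0,0,1],[-3,0,0,0,1],[0,0,0,0,1],[0,0,0,0,1],[0,0,0,0,1]]' && python3 tilt.py && python3 - <<'E'
from h import *
im,d,c=grab('wrist','w4.png')
p=proj([[.48,.183,.03]],c)[0].astype(int)
y0=max(p[1]-60,0);x0=p[0]-80
cv2.imwrite('pics/w4c.png',cv2.resize(im[y0:y0+150,x0:x0+180,::-1],None,fx=4,fy=4,interpolation=cv2.INTER_CUBIC))
E
```

```text
time: 12.7
tool_pos: [0.5743, 0.1854, 0.0717]
eef_rot: [0.079, -3.139, -0.0]
wrist_force: [-3.0, -0.4, 7.4]
width: 0.271
finger_force: 41.0
n 2509 slope deg -13.042404004512136 gx 0.012298477715619151 bins:
-63 1015 20.4
-53 685 17.6
-43 198 14.4
-33 340 11.0
-23 161 8.2
-13 110 13.7
nug [[0.54, 0.188, 0.019, 0.93], [0.484, 0.209, 0.04, 0.8], [0.542, 0.167, 0.023, 0.75], [0.527, 0.171, 0.032, 0.67], [0.522, 0.19, 0.032, 0.65]]
[0.57427762 0.18542702 0.07168452] [-2.4816594   0.79495852  7.61801244]
```

View pics/w4c.png

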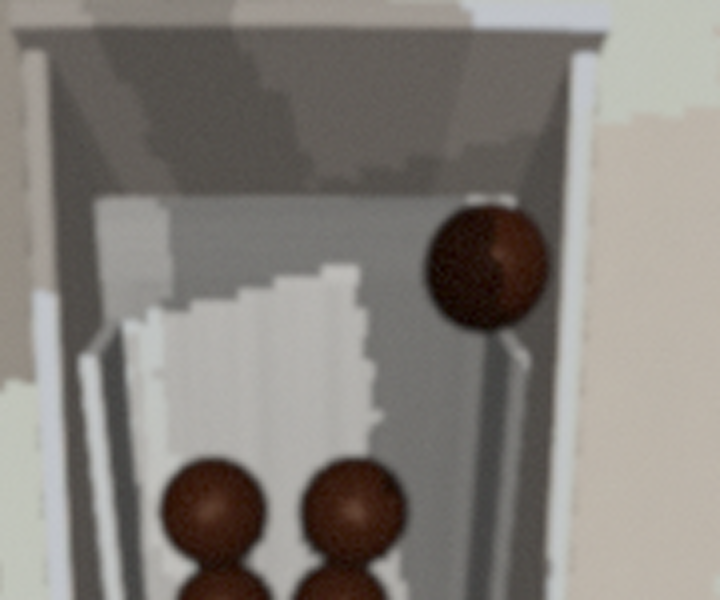

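```bash
python3 -m jog '[[0,0,0,0,1],[0,0,0,0,1],[0,0,-3,0,1],[0,0,-2,0,1],[0,5,0,0,1],[0,2,0,0,1],[0,0,0,0,1],[0,0,0,0,1]]' 100 && python3 tilt.py
```

```text
time: 13.85
tool_pos: [0.5746, 0.1901, 0.0758]
eef_rot: [0.077, -3.14, 0.007]
wrist_force: [-0.9, -6.5, -0.4]
width: 0.264
finger_force: 98.3
n 2147 slope deg -12.956740699473615 gx 0.012889460523248717 bins:
-62 872 24.1
-52 586 21.5
-42 139 18.5
-32 322 14.8
-22 118 11.9
-12 110 16.0
nug [[0.524, 0.194, 0.037, 0.95], [0.511, 0.205, 0.033, 0.81], [0.545, 0.173, 0.027, 0.74], [0.538, 0.192, 0.023, 0.7], [0.525, 0.174, 0.036, 0.67]]
[0.57464256 0.19006317 0.07580935] [-1.13499065 -7.39029793  0.37060467]
```

```bash
python3 -m jog '[[0,-4,0,0,1],[0,-2,0,0,1],[0,0,0,0,1]]' 40 && python3 -m jog '[[0,0,-6,0,1],[0,0,-6,0,1],[0,0,0,0,1]]' && python3 tilt.py
```

```text
time: 14.32
tool_pos: [0.5749, 0.1863, 0.0761]
eef_rot: [0.078, -3.14, -0.001]
wrist_force: [0.1, -0.5, -2.1]
width: 0.262
finger_force: 98.0
time: 14.7
tool_pos: [0.5756, 0.1865, 0.0896]
eef_rot: [-0.078, 3.139, 0.001]
wrist_force: [0.5, 0.0, -1.5]
width: 0.265
finger_force: 98.0
n 2055 slope deg -13.677658172677852 gx 0.013370651905973526 bins:
-62 756 37.6
-52 559 35.1
-42 180 31.9
-32 327 28.5
-22 147 26.0
-12 86 28.4
nug [[0.54, 0.191, 0.039, 0.92], [0.528, 0.169, 0.048, 0.8], [0.544, 0.169, 0.04, 0.74], [0.524, 0.189, 0.048, 0.62]]
[0.57530693 0.18632967 0.08897648] [ 0.49508658 -0.09947432 -2.13541331]
```

```bash
python3 -m jog '[[0,0,-6,0,1],[0,0,-12,0,1],[0,0,-20,0,1],[0,0,-25,0,1],[0,0,-25,0,1],[0,0,-20,0,1],[0,0,-12,0,1],[0,0,-6,0,1],[0,0,0,0,1]]' && python3 tilt.py | tail -2 && python3 -m jog '[[-1,-6,0,0,1],[-3,-12,0,0,1],[-5,-18,0,0,1],[-6,-24,0,0,1],[-7,-28,0,0,1],[-8,-30,0,0,1],[-8,-30,0,0,1],[-8,-28,0,0,1],[-6,-18,0,0,1],[-4,-10,0,0,1]]' && python3 -m jog '[[-3,-6,0,0,1],[-1,-3,0,0,1],[0,0,0,0,1],[0,0,0,0,1]]' && python3 tilt.py | tail -2 && python3 - <<'E'
from h import *
im,d,c=grab('wrist','w5.png');W=cloud(d,c)
rect(W,'rim',.5,.65,-.1,.05,.105,.114)
E
```

```text
time: 15.92
tool_pos: [0.575, 0.1862, 0.2141]
eef_rot: [0.078, -3.14, 0.0]
wrist_force: [-0.8, -0.1, -1.8]
width: 0.261
finger_force: 98.1
time: 17.23
tool_pos: [0.6413, -0.0163, 0.2141]
eef_rot: [0.076, -3.14, -0.0]
wrist_force: [0.2, 0.7, -0.8]
width: 0.268
finger_force: 98.0
time: 17.73
tool_pos: [0.6454, -0.023, 0.2144]
eef_rot: [-0.08, 3.141, 0.0]
wrist_force: [0.2, 0.7, -2.0]
width: 0.261
finger_force: 98.0
nug [[0.591, -0.009, 0.173, 0.98], [0.614, -0.044, 0.164, 0.96], [0.597, -0.043, 0.173, 0.74], [0.612, -0.022, 0.163, 0.61]]
[ 0.64541375 -0.02300605  0.214409  ] [ 0.5379279   0.83895031 -2.30467539]
rim 324 [550.6 -36.2] [45.9 98.6] 18.4 z [0.1058 0.1097 0.1112]Traceback (most recent call last):
  File "tilt.py", line 14, in <module>
    fit()
    ~~~^^
  File "tilt.py", line 10, in fit
    k=np.polyfit(P[:,0],P[:,1],1);print('n',len(P),'slope deg',np.degrees(np.arctan(k[0])),'gx',gx,'bins:')
    raise TypeError("expected non-empty vector for x")
TypeError: expected non-empty vector for x
```

View pics/w5.png

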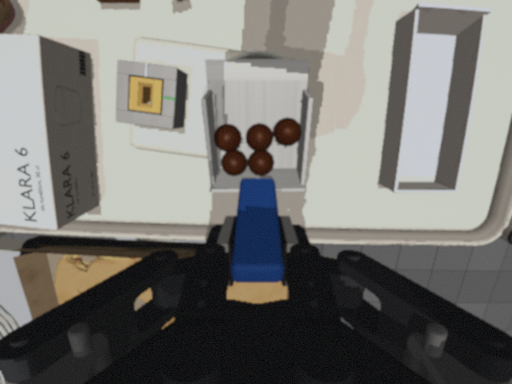

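```bash
python3 -m jog '[[0,0,8,0,1],[0,0,10,0,1],[0,0,8,0,1],[0,0,4,0,1],[0,0,2,0,1],[0,0,2,0,1],[0,0,2,0,1],[0,0,0,0,1]]'
```

```text
time: 18.88
tool_pos: [0.6457, -0.0236, 0.1791]
eef_rot: [-0.078, 3.139, -0.0]
wrist_force: [0.4, -0.4, 0.2]
width: 0.263
finger_force: 98.5
```

```bash
python3 -m jog '[[0,0,3,0,1],[0,0,3,0,1],[0,0,2,0,1],[0,0,0,0,1]]' && python3 -m jog '[[3,0,0,0,1],[3,0,0,0,1],[0,0,0,0,1]]' && python3 - <<'E'
from h import *
im,d,c=grab('wrist');W=cloud(d,c);g=robot.sense()['tool_pos']
m=(abs(W[...,1]-g[1]+.003)<.026)&(W[...,0]>g[0]-.1)&(W[...,0]<g[0]-.02)&(W[...,2]>.105)&(W[...,2]<.16)&(im.min(2)>90)
P=W[m];print(len(P))
for x in np.arange(g[0]-.1,g[0]-.02,.01):
    t=P[(P[:,0]>=x)&(P[:,0]<x+.01)]
    if len(t)>5: print(round((x+.005)*1000),len(t),np.round(np.median(t[:,2])*1000,1))
E
```

```text
time: 19.38
tool_pos: [0.6464, -0.0235, 0.1785]
eef_rot: [-0.078, 3.132, -0.002]
wrist_force: [-6.1, 1.5, 23.4]
width: 0.266
finger_force: 101.6
time: 19.75
tool_pos: [0.644, -0.0236, 0.1791]
eef_rot: [-0.079, 3.122, -0.002]
wrist_force: [7.0, 2.1, 19.8]
width: 0.267
finger_force: 100.3
5829
549 1232 132.6
559 1211 130.1
569 1118 127.4
579 985 124.9
589 371 122.9
599 199 118.7
609 379 116.5
619 334 118.0
```

```bash
cat > tl.py <<'E'
from h import *
im,d,c=grab('wrist');W=cloud(d,c);g=robot.sense()['tool_pos']
m=(abs(W[...,1]-g[1]+.003)<.026)&(W[...,0]>g[0]-.105)&(W[...,0]<g[0]-.02)&(W[...,2]>.085)&(W[...,2]<.16)&(im.min(2)>90)
P=W[m]
print([(round((x+.005)*1000),round(float(np.median(t[:,2])*1000),1)) for x in np.arange(g[0]-.105,g[0]-.02,.01) for t in [P[(P[:,0]>=x)&(P[:,0]<x+.01)]] if len(t)>5])
print([np.round(x['at'],3).tolist() for x in robot.boxes_of('wrist','nugget0')])
E
python3 -m jog '[[3,0,0,0,1],[3,0,1,0,1],[0,0,0,0,1]]' && python3 tl.py && python3 -m jog '[[3,0,0,0,1],[3,0,1,0,1],[0,0,0,0,1]]' && python3 tl.py
```

```text
time: 20.18
tool_pos: [0.6369, -0.0244, 0.1784]
eef_rot: [-0.078, 3.125, -0.003]
wrist_force: [0.8, -0.4, 23.8]
width: 0.265
finger_force: 101.3
[(537, 133.4), (547, 131.9), (557, 128.7), (567, 126.0), (577, 123.4), (587, 121.3), (597, 117.4), (607, 114.2), (617, 121.6)]
[[0.59, -0.026, 0.137], [0.605, -0.042, 0.129], [0.604, -0.023, 0.126], [0.589, -0.045, 0.137], [0.591, -0.009, 0.133]]
time: 20.65
tool_pos: [0.633, -0.0246, 0.1788]
eef_rot: [-0.078, 3.118, -0.003]
wrist_force: [7.1, 0.0, 25.0]
width: 0.258
finger_force: 101.3
[(533, 132.4), (543, 131.2), (553, 128.2), (563, 125.6), (573, 123.1), (583, 120.5), (593, 117.4), (603, 115.8), (613, 119.5)]
[[0.587, -0.027, 0.139], [0.595, -0.007, 0.128], [0.604, -0.044, 0.129], [0.586, -0.047, 0.136], [0.6, -0.026, 0.126]]
```

```bash
python3 -m jog '[[0,0,-4,0,1],[0,0,-4,0,1],[-6,0,0,0,1],[-6,0,0,0,1],[0,0,0,0,1]]' && python3 -m jog '[[0,0,0,0,0.9],[0,0,0,0,0.9]]' 30 && python3 -m jog '[[0,0,0,0,0.82],[0,0,0,0,0.82]]' 30 && python3 -m jog '[[0,0,0,0,0.77],[0,0,0,0,0.77]]' 30
```

```text
time: 21.38
tool_pos: [0.6376, -0.0246, 0.175]
eef_rot: [0.077, -3.133, 0.002]
wrist_force: [-7.2, -1.4, 4.1]
width: 0.26
finger_force: 99.8
time: 21.62
tool_pos: [0.6375, -0.0246, 0.175]
eef_rot: [0.077, -3.134, 0.002]
wrist_force: [-6.1, -1.5, 3.8]
width: 0.269
finger_force: 99.8
time: 21.88
tool_pos: [0.6375, -0.0246, 0.175]
eef_rot: [0.077, -3.134, 0.001]
wrist_force: [-6.4, -0.9, 4.4]
width: 0.266
finger_force: 99.8
time: 22.12
tool_pos: [0.6375, -0.0246, 0.1751]
eef_rot: [0.077, -3.134, 0.002]
wrist_force: [-7.0, -2.1, 4.0]
width: 0.263
finger_force: 99.8
```

```bash
python3 -m jog '[[0,0,-6,0,0.77],[0,0,-10,0,0.77],[4,0,-8,0,0.77],[6,0,0,0,0.77],[0,0,0,0,0.77]]' && python3 -m jog '[[0,0,0,0,0.745]]' 20 && python3 -m jog '[[0,0,0,0,0.735]]' && python3 tl.py
```

```text
time: 22.75
tool_pos: [0.6292, -0.0243, 0.2005]
eef_rot: [-0.078, 3.14, 0.0]
wrist_force: [0.1, 0.3, -2.0]
width: 0.267
finger_force: 98.8
time: 22.88
tool_pos: [0.6294, -0.0243, 0.1999]
eef_rot: [0.078, -3.14, -0.0]
wrist_force: [-1.0, 0.2, -1.8]
width: 0.269
finger_force: 98.8
time: 23.0
tool_pos: [0.6295, -0.0243, 0.1999]
eef_rot: [0.078, -3.14, -0.0]
wrist_force: [-0.2, -0.4, -2.1]
width: 0.266
finger_force: 78.6
[(529, 159.6), (539, 157.7), (549, 154.1), (559, 150.6), (569, 147.6), (579, 143.9), (589, 140.9), (599, 144.9), (609, 153.1)]
[[0.595, -0.045, 0.154], [0.592, -0.024, 0.151], [0.589, -0.006, 0.156], [0.574, -0.026, 0.163], [0.564, -0.119, 0.06]]
```

```bash
python3 -m jog '[[0,0,0,0,0.735]]' && python3 -m jog '[[0,0,0,0,0.732]]' && python3 -m jog '[[0,0,0,0,0.732]]'
```

```text
time: 23.22
tool_pos: [0.6296, -0.0244, 0.2001]
eef_rot: [0.078, -3.14, -0.0]
wrist_force: [-0.5, -0.4, -1.9]
width: 0.268
finger_force: 78.6
time: 23.35
tool_pos: [0.6296, -0.0244, 0.2002]
eef_rot: [0.078, -3.141, -0.0]
wrist_force: [-0.1, -0.8, -1.5]
width: 0.271
finger_force: 64.0
time: 23.48
tool_pos: [0.6296, -0.0243, 0.2002]
eef_rot: [0.078, -3.141, -0.0]
wrist_force: [-0.7, -0.1, -1.8]
width: 0.271
finger_force: 64.0
```

```bash
python3 -m jog '[[0,0,0,0,0.725]]' && python3 -m jog '[[0,0,0,0,0.723]]' && python3 tl.py && python3 -m jog '[[0,0,0,0,0.722]]' && python3 -m jog '[[0,0,0,0,0.721]]' && python3 tl.py
```

```text
time: 23.6
tool_pos: [0.6296, -0.0244, 0.2003]
eef_rot: [-0.078, 3.141, 0.0]
wrist_force: [-0.6, -0.0, -1.9]
width: 0.276
finger_force: 29.6
time: 23.72
tool_pos: [0.6295, -0.0244, 0.2003]
eef_rot: [-0.078, 3.141, 0.0]
wrist_force: [0.3, 0.0, -1.2]
width: 0.277
finger_force: 19.8
[(530, 159.7), (540, 158.1), (550, 154.6), (560, 151.1), (570, 148.1), (580, 144.3), (590, 141.3), (600, 145.0), (610, 153.4)]
[[0.594, -0.044, 0.154], [0.587, -0.007, 0.157], [0.577, -0.028, 0.164], [0.578, -0.047, 0.164]]
time: 23.95
tool_pos: [0.6296, -0.0244, 0.2003]
eef_rot: [-0.078, 3.141, -0.0]
wrist_force: [-0.0, -0.0, -2.4]
width: 0.278
finger_force: 14.9
time: 24.08
tool_pos: [0.6295, -0.0244, 0.2003]
eef_rot: [0.078, -3.141, 0.0]
wrist_force: [0.4, -0.5, -2.0]
width: 0.283
finger_force: 9.9
[(530, 159.6), (540, 158.1), (550, 154.6), (560, 151.1), (570, 148.0), (580, 144.4), (590, 141.6), (600, 144.9), (610, 153.2)]
[[0.576, -0.028, 0.165], [0.593, -0.023, 0.152], [0.596, -0.04, 0.156], [0.587, -0.008, 0.155], [0.578, -0.045, 0.162]]
```

```bash
python3 -m jog '[[0,0,0,0,0.7205]]' && python3 tl.py && python3 -m jog '[[0,0,0,0,0.72]]' && python3 tl.py
```

```text
time: 24.3
tool_pos: [0.6295, -0.0243, 0.2003]
eef_rot: [0.078, -3.141, -0.0]
wrist_force: [-0.3, -0.2, -1.6]
width: 0.281
finger_force: 7.4
[(530, 159.7), (540, 158.0), (550, 154.6), (560, 151.1), (570, 148.1), (580, 144.5), (590, 141.6), (600, 145.0), (610, 153.2)]
[[0.593, -0.022, 0.15], [0.577, -0.027, 0.165], [0.579, -0.047, 0.163], [0.596, -0.045, 0.153], [0.586, -0.007, 0.156]]
time: 24.52
tool_pos: [0.6295, -0.0244, 0.2003]
eef_rot: [0.078, -3.141, -0.0]
wrist_force: [-0.2, 0.2, -1.9]
width: 0.281
finger_force: 4.9
[(530, 158.9), (540, 156.7), (550, 153.1), (560, 149.9), (570, 147.1), (580, 143.7), (590, 140.6), (600, 140.7), (610, 150.0)]
[[0.595, -0.022, 0.151], [0.593, -0.007, 0.152], [0.581, -0.024, 0.161], [0.597, -0.046, 0.151], [0.578, -0.047, 0.162]]
```

```bash
python3 -m jog '[[0,0,0,0,0.72],[0,0,0,0,0.72]]' && python3 tl.py && python3 -m jog '[[0,0,0,0,0.7197],[0,0,0,0,0.72]]' && python3 tl.py
```

```text
time: 24.88
tool_pos: [0.6295, -0.0243, 0.2003]
eef_rot: [0.078, -3.141, -0.0]
wrist_force: [0.2, -0.2, -2.2]
width: 0.282
finger_force: 4.8
[(530, 109.8), (540, 144.8), (550, 143.7), (560, 141.9), (570, 140.2), (580, 138.6), (590, 136.6), (600, 135.1), (610, 145.5)]
[[0.598, -0.005, 0.146], [0.592, -0.05, 0.153], [0.607, -0.044, 0.15], [0.588, -0.025, 0.156], [0.605, -0.022, 0.146]]
time: 25.22
tool_pos: [0.6295, -0.0244, 0.2003]
eef_rot: [-0.078, 3.141, -0.0]
wrist_force: [-0.3, -0.0, -1.8]
width: 0.285
finger_force: 3.4
[(530, 110.3), (540, 91.1), (550, 132.3), (560, 132.6), (570, 132.1), (580, 131.8), (590, 131.3), (600, 131.1), (610, 130.8)]
[[0.6, -0.024, 0.148], [0.617, -0.025, 0.14], [0.601, -0.047, 0.148], [0.618, -0.041, 0.146], [0.609, -0.007, 0.144]]
```

```bash
python3 -m jog '[[0,0,0,0,0.72],[0,0,0,0,0.72],[0,0,0,0,0.72]]' && python3 tl.py
```

```text
time: 25.7
tool_pos: [0.6295, -0.0244, 0.2003]
eef_rot: [0.078, -3.141, -0.0]
wrist_force: [-0.6, 0.1, -2.8]
width: 0.28
finger_force: 3.4
[(530, 110.2), (540, 110.5), (550, 129.2), (560, 129.7), (570, 129.8), (580, 129.8), (590, 129.7), (600, 129.8), (610, 129.9)]
[[0.605, -0.044, 0.147], [0.614, -0.006, 0.144], [0.618, -0.023, 0.141], [0.621, -0.043, 0.143], [0.603, -0.025, 0.147]]
```

```bash
python3 -m jog '[[0,0,0,0,0.7196],[0,0,0,0,0.7196],[0,0,0,0,0.7196]]' && python3 tl.py
```

```text
time: 26.18
tool_pos: [0.6295, -0.0244, 0.2003]
eef_rot: [-0.078, 3.141, -0.0]
wrist_force: [-0.1, -0.6, -2.6]
width: 0.281
finger_force: 2.9
[(530, 110.5), (540, 109.8), (550, 129.1), (560, 129.7), (570, 129.8), (580, 129.8), (590, 129.7), (600, 129.8), (610, 130.0)]
[[0.602, -0.024, 0.148], [0.62, -0.042, 0.144], [0.616, -0.022, 0.14], [0.55, -0.104, 0.084], [0.601, -0.046, 0.146], [0.614, -0.006, 0.144]]
```

```bash
python3 -m jog '[[-3,0,0,0,0.723],[-3,0,5,0,0.723],[0,0,6,0,0.723],[0,0,4,0,0.723],[0,0,2,0,0.723],[0,0,2,0,0.723],[0,0,2,0,0.723]]' && python3 -m jog '[[0,0,1,0,0.723],[2,0,0,0,0.723],[3,0,0,0,0.723],[3,0,0,0,0.723]]' && python3 tl.py
```

```text
time: 27.15
tool_pos: [0.6367, -0.024, 0.1829]
eef_rot: [-0.078, 3.134, -0.001]
wrist_force: [0.1, 0.7, 12.7]
width: 0.278
finger_force: 11.7
time: 27.65
tool_pos: [0.6298, -0.0243, 0.1828]
eef_rot: [-0.078, 3.131, -0.001]
wrist_force: [3.2, 1.1, 10.1]
width: 0.28
finger_force: 11.4
[(529, 110.1), (539, 110.2), (559, 109.6), (569, 110.6), (579, 111.0), (589, 111.4), (599, 112.0), (609, 112.6)]
[[0.625, -0.024, 0.128], [0.628, -0.041, 0.13], [0.618, -0.006, 0.128], [0.607, -0.046, 0.126], [0.61, -0.025, 0.13]]
```

```bash
python3 -m jog '[[3,0,0,0,0.723],[3,0,0,0,0.723],[3,0,0,0,0.723]]' && python3 tl.py && python3 -m jog '[[3,0,0,0,0.723],[3,0,0,0,0.723],[3,0,0,0,0.723],[0,0,0,0,0.723]]' && python3 tl.py
```

```text
time: 28.12
tool_pos: [0.6205, -0.0248, 0.1827]
eef_rot: [-0.078, 3.131, -0.001]
wrist_force: [1.1, 0.5, 9.0]
width: 0.28
finger_force: 11.4
[(530, 109.9), (540, 109.9), (560, 105.2), (570, 107.0), (580, 108.4), (590, 110.0), (600, 111.2)]
[[0.605, -0.043, 0.128], [0.582, -0.028, 0.126], [0.595, -0.008, 0.123], [0.603, -0.024, 0.124], [0.589, -0.046, 0.124]]
time: 28.72
tool_pos: [0.611, -0.0254, 0.182]
eef_rot: [-0.078, 3.133, -0.001]
wrist_force: [1.5, 0.9, 8.8]
width: 0.28
finger_force: 11.4
[(531, 110.2), (561, 101.2), (571, 103.5), (581, 105.6), (591, 107.4)]
[[0.55, -0.011, 0.108], [0.55, -0.045, 0.108], [0.546, 0.198, 0.018], [0.552, -0.028, 0.107], [0.569, -0.043, 0.115]]
```

```bash
python3 -m jog '[[0,0,-4,0,0.723],[0,0,-4,0,0.723],[-5,0,0,0,0.724],[-8,0,0,0,0.724],[-8,0,0,0,0.724],[-6,0,0,0,0.724],[0,0,0,0,0.724]]' && python3 tl.py && python3 - <<'E'
from h import *
im,d,c=grab('wrist','w6.png');im2=grab('top')[0]
a=cv2.resize(im[0:230,90:350,::-1],None,fx=2,fy=2);b=cv2.resize(im2[110:210,190:310,::-1],(390,325))
o=np.zeros((max(a.shape[0],325),a.shape[1]+0,3),np.uint8);o[:a.shape[0]]=a
cv2.imwrite('pics/w6c.png',o)
E
```

```text
time: 29.7
tool_pos: [0.6372, -0.024, 0.1861]
eef_rot: [-0.078, 3.14, -0.0]
wrist_force: [1.0, 0.4, -0.8]
width: 0.277
finger_force: 12.5
[(537, 110.1), (577, 107.0), (587, 108.7), (597, 110.5), (607, 112.3), (617, 113.7)]
[[0.566, -0.038, 0.076], [0.582, -0.044, 0.08], [0.565, -0.016, 0.077]]
```

View pics/w6c.png

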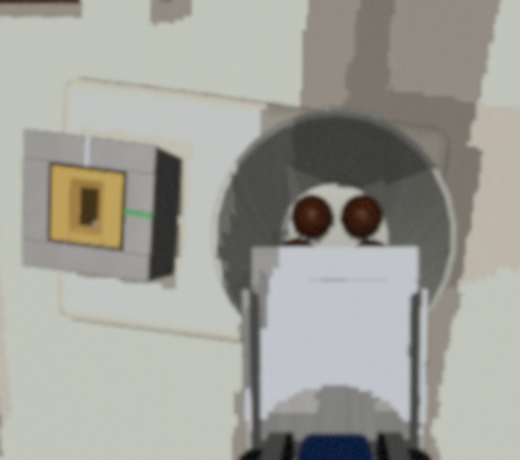

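```bash
python3 -m jog '[[0,0,-10,0,1],[0,0,-20,0,1],[0,0,-15,0,1],[3,20,0,0,1],[6,42,0,0,1],[6,44,0,0,1],[6,44,0,0,1],[6,40,0,0,1],[3.5,22,0,0,1],[0,0,0,0,1]]' 30 && python3 - <<'E'
from h import *
im,d,c=grab('wrist');W=cloud(d,c)
print(robot.sense()['tool_pos'],robot.sense()['finger_force'])
im,d,c=grab('top');W=cloud(d,c);rect(W,'rim',.5,.65,-.1,.05,.1,.12)
print([np.round(x['at'],3).tolist()+[round(x['score'],2)] for x in robot.boxes_of('top','nugget0')])
cv2.imwrite('pics/t6c.png',cv2.resize(im[110:210,190:310,::-1],None,fx=5,fy=5,interpolation=cv2.INTER_CUBIC))
E
python3 -m jog '[[0,0,35,0,1],[0,0,45,0,1],[0,0,40,0,1],[0,0,15,0,1],[0,0,0,0,1]]'
```

```text
time: 31.15
tool_pos: [0.5948, 0.1879, 0.2308]
eef_rot: [0.082, -3.14, 0.0]
wrist_force: [0.8, 0.3, -1.5]
width: 0.274
finger_force: 30.8
[0.59523201 0.18659898 0.2309171 ] 30.798261165618896
rim 382 [576.7 -26.3] [97.1 96.9] 89.5 z [0.1012 0.1071 0.1119]
[[0.568, -0.015, 0.081, 0.62], [0.596, -0.026, 0.077, 0.54], [0.566, -0.039, 0.081, 0.54], [0.579, -0.011, 0.083, 0.51], [0.588, -0.043, 0.085, 0.43]]
time: 31.92
tool_pos: [0.5954, 0.1853, 0.0957]
eef_rot: [0.076, -3.139, 0.001]
wrist_force: [0.5, -0.4, -0.2]
width: 0.276
finger_force: 30.7
```

```bash
python3 -m jog '[[0,0.5,4,0,1],[0,0,4,0,1],[0,0,4,0,1],[0,0,3,0,1],[0,0,2,0,1],[0,0,0,0,0.72],[0,0,0,0,0.7],[0,0,0,0,0.6],[0,0,0,0,0.3],[0,0,0,0,0.1]]' && python3 -m jog '[[0,0,-20,0,0],[0,0,-40,0,0],[0,0,-50,0,0],[0,0,-50,0,0],[0,0,0,0,0]]' && python3 - <<'E'
from h import *
im,d,c=grab('wrist');W=cloud(d,c)
rect(W,'handle',.56,.7,.1,.3,.1,.13)
rect(W,'scoop walls',.5,.7,.155,.22,.026,.036)
print(robot.sense()['joints'])
E
```

```text
time: 33.17
tool_pos: [0.5953, 0.1867, 0.0788]
eef_rot: [0.078, -3.14, 0.0]
wrist_force: [-1.7, -0.9, 0.0]
width: 0.811
finger_force: 0.0
time: 33.8
tool_pos: [0.5971, 0.1871, 0.2477]
eef_rot: [-0.078, 3.129, 0.004]
wrist_force: [0.5, 0.1, 1.3]
width: 1.001
finger_force: 0.0
handle 273 [611.3 188.2] [10.7 23.3] 3.6 z [0.1023 0.1145 0.1162]
scoop walls 266 [580.6 187.5] [ 65.  156.1] 90.0 z [0.028  0.0311 0.0354]
[ 2.49349498e-01  1.56073324e-01  1.13766586e+00  2.12987569e-05
  1.84049785e+00 -1.37130315e+00]
```

```bash
python3 -m jog '[[23.5,-47.5,0,0,0],[23.5,-47.5,0,0,0],[23.5,-47.5,0,0,0],[23.5,-47.5,0,0,0],[23.5,-47.5,0,0,0],[23.5,-47.5,0,0,0],[23.5,-47.5,0,0,0],[23.5,-47.5,0,0,0],[0,0,40,2.8,0.3],[0,0,0,0,0.3]]' && python3 - <<'E'
from h import *
s=robot.sense();print(s['tool_pos'],s['eef_rot'],s['joints'][5])
im,d,c=grab('wrist','w7.png');W=cloud(d,c);np.save('W7.npy',W)
rect(W,'keyhead',.38,.48,-.24,-.16,.085,.097)
rect(W,'stand',.38,.48,-.24,-.16,.042,.049)
rect(W,'tower',.5,.65,-.18,-.09,.097,.104)
E
```

```text
time: 35.1
tool_pos: [0.4246, -0.2017, 0.1953]
eef_rot: [-0.0, -3.135, -0.006]
wrist_force: [0.3, -0.3, 0.9]
width: 0.704
finger_force: 0.0
[ 0.42464904 -0.20173613  0.19528665] [-1.82023123e-04 -3.13478813e+00 -6.31986281e-03] -2.0866442651013317
keyhead 419 [ 426.9 -201.7] [34.3 11.8] 0.2 z [0.0893 0.0918 0.0931]
stand 1377 [ 426.6 -201.3] [49.7 49.9] 0.5 z [0.045  0.0462 0.0474]
tower 250 [ 543.9 -148.7] [21.5 20.1] 74.3 z [0.0978 0.1002 0.1013]
```

```bash
python3 -m jog '[[-1.5,0,45,0,0.4],[-1.2,0,45,0,0.5],[0,0,35,0,0.5],[0,0,0,0,0.5]]' && python3 -m jog '[[0,0,10,0,0.6],[0,0,4,0,0.6],[0,0,0,0,0.6]]'
```

```text
time: 35.65
tool_pos: [0.4286, -0.2008, 0.0728]
eef_rot: [0.005, -3.138, -0.003]
wrist_force: [0.0, 0.3, -0.2]
width: 0.499
finger_force: 0.0
time: 36.02
tool_pos: [0.4297, -0.2023, 0.0611]
eef_rot: [-0.002, 3.141, -0.001]
wrist_force: [-0.4, 0.1, 0.6]
width: 0.402
finger_force: 0.0
```

```bash
python3 -m jog '[[2,0.3,5,0,0.6],[0,0,0,0,0.7],[0,0,0,0,1],[0,0,0,0,1],[0,0,0,0,1],[0,0,0,0,1]]' 60
```

```text
time: 36.78
tool_pos: [0.4274, -0.2019, 0.0554]
eef_rot: [-0.001, 3.141, -0.0]
wrist_force: [-0.6, 0.5, 0.9]
width: 0.131
finger_force: 58.3
```

```bash
python3 -m jog '[[0,0,-12,0,1],[0,0,-20,0,1],[0,0,-30,0,1],[0,0,-30,0,1],[0,0,-25,0,1],[-20,15,0,5.3,1],[-25,25,0,0,1],[-25,25,0,0,1],[0,0,0,0,1],[0,0,0,0,1]]' && python3 - <<'E'
from h import *
s=robot.sense();print(s['tool_pos'],s['eef_rot'])
im,d,c=grab('wrist','w8.png');W=cloud(d,c)
rect(W,'tower',.53,.61,-.17,-.09,.097,.104)
hsv=cv2.cvtColor(im,cv2.COLOR_RGB2HSV)
m=(hsv[...,1]>110)&(hsv[...,0]>14)&(hsv[...,0]<32)&(W[...,0]>.53)&(W[...,0]<.61)&(W[...,1]>-.17)&(W[...,1]<-.09)
P=W[m];print(len(P))
if len(P)>20:
    m2=m&(W[...,2]>.095); r=cv2.minAreaRect((W[m2][:,:2]*1000).astype(np.float32));print('brass',r)
p=proj([[.5665,-.1318,.1]],c)[0].astype(int);print(p)
y0=max(p[1]-75,0);x0=p[0]-100
cv2.imwrite('pics/w8c.png',cv2.resize(im[y0:y0+150,x0:x0+200,::-1],None,fx=4,fy=4,interpolation=cv2.INTER_CUBIC))
E
```

```text
time: 38.02
tool_pos: [0.5016, -0.1419, 0.1733]
eef_rot: [0.143, 3.138, -0.001]
wrist_force: [-1.2, -0.7, 0.2]
width: 0.132
finger_force: 58.4
[ 0.50158578 -0.14191365  0.17326462] [ 1.43327531e-01  3.13772618e+00 -1.02087459e-03]
tower 150 [ 548.8 -107.9] [ 9.4 19.4] 87.3 z [0.0979 0.1002 0.1013]
0
[274 260]
```

View pics/w8c.png

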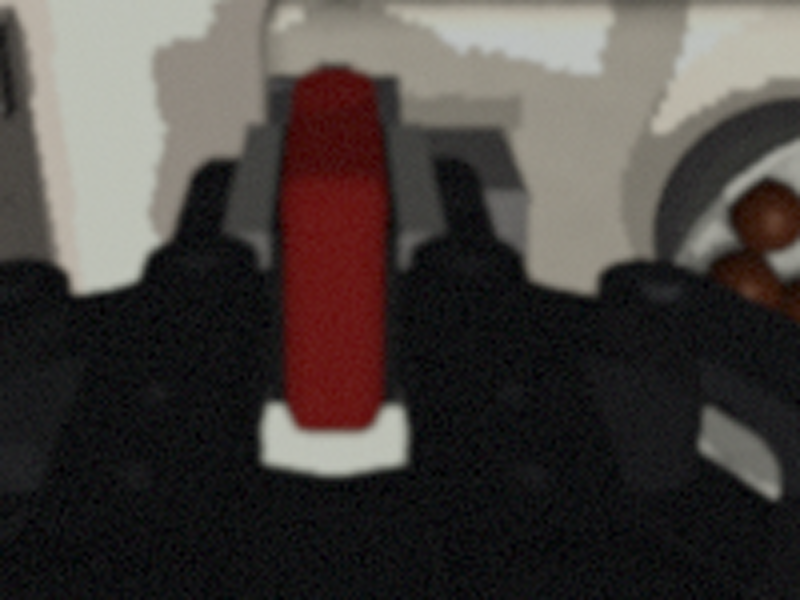

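```bash
python3 - <<'E'
from h import *
def on_plane(uv,c,z):
    K,D,T=c;p=cv2.undistortPoints(np.array(uv,float).reshape(-1,1,2),np.array(K),D).reshape(-1,2)
    r=np.c_[p,np.ones(len(p))]@T[:3,:3].T;t=(z-T[2,3])/r[:,2];return (T[:3,3]+r*t[:,None])[:,:2]*1000
S={'w1':([.47024,-.09923,.33038],[-.051,3.141,0]),'w5':([.6454,-.0230,.2144],[-.079,3.1406,0]),'w6':([.6372,-.024,.1861],[-.078,3.14,0])}
for n in ['w1','w5','w6','t0']:
    im=cv2.imread(f'pics/{n}.png');c=cam('top') if n=='t0' else cam('wrist',{'tool_pos':S[n][0],'eef_rot':S[n][1]})
    q=proj([[.5665,-.1318,.1]],c)[0];x,y=q.astype(int)
    R0=24 if n!='t0' else 12
    hsv=cv2.cvtColor(im,cv2.COLOR_BGR2HSV);m=np.zeros(im.shape[:2],np.uint8)
    m[y-R0:y+R0,x-R0:x+R0]=((hsv[...,1]>90)&(hsv[...,0]>12)&(hsv[...,0]<35)&(hsv[...,2]>40))[y-R0:y+R0,x-R0:x+R0]
    v,u=np.nonzero(m);P=on_plane(np.c_[u,v],c,.1);r=cv2.minAreaRect(P.astype(np.float32))
    print(n,q,len(P),np.round(r[0],1),np.round(r[1],1),round(r[2],1))
    hull=cv2.fillConvexPoly(np.zeros_like(m),cv2.convexHull(np.c_[u,v].astype(np.int32)),1)
    k=(hull>0)&(cv2.cvtColor(im,cv2.COLOR_BGR2GRAY)<80); v,u=np.nonzero(k)
    if len(u)>6: Q=on_plane(np.c_[u,v],c,.1);r=cv2.minAreaRect(Q.astype(np.float32));print('   dark',len(u),np.round(r[0],1),np.round(r[1],1),round(r[2],1))
E
```

```text
w1 [233.75484765 224.29021695] 376 [ 566.3 -132.3] [30.9 31.2] 85.2
   dark 85 [ 562.9 -132.9] [30.6 25.8] 89.9
w5 [145.440713    94.85800324] 1112 [ 566.2 -132.1] [31.2 31. ] 85.2
   dark 100 [ 566.2 -131.3] [ 5.7 13.8] 87.5
w6 [133.32616731 102.68260359] 1373 [ 566.7 -132.2] [31.3 31. ] 84.9
   dark 129 [ 566.7 -131. ] [ 6.5 14.1] 82.2
t0 [280.95296711 160.61367755] 148 [ 566.8 -131.9] [28.6 31.2] 89.4
   dark 8 [ 559.2 -137.9] [22.5  7. ] 34.8
```

```bash
python3 -m jog '[[-21.3,5.2,0,0,1],[-21.3,5.2,0,0,1],[-21.3,5.2,0,0,1],[0,0,0,0,1],[0,0,0,0,1]]'
```

```text
time: 38.7
tool_pos: [0.5659, -0.1326, 0.1725]
eef_rot: [-0.145, -3.138, 0.0]
wrist_force: [-0.2, -0.5, 0.0]
width: 0.135
finger_force: 58.4
```

```bash
python3 -m jog '[[-0.6,0.5,10,0,1],[0,0,10,0,1],[0,0,6,0,1],[0,0,0,0,1]]' && python3 -m jog '[[0,0,3,0,1],[0,0,3,0,1],[0,0,3,0,1],[0,0,0,0,1]]'
```

```text
time: 39.2
tool_pos: [0.5669, -0.1314, 0.1452]
eef_rot: [-0.144, -3.137, -0.001]
wrist_force: [0.3, -0.0, -0.5]
width: 0.133
finger_force: 58.4
time: 39.7
tool_pos: [0.5672, -0.1315, 0.1369]
eef_rot: [-0.144, -3.138, -0.0]
wrist_force: [0.0, 0.1, 0.1]
width: 0.129
finger_force: 58.4
```

```bash
python3 -m jog '[[0,0,3,0,1],[0,0,3,0,1],[0,0,3,0,1],[0,0,3,0,1],[0,0,3,0,1],[0,0,0,0,1]]'
```

```text
time: 40.45
tool_pos: [0.5668, -0.1314, 0.1212]
eef_rot: [-0.144, -3.136, -0.001]
wrist_force: [-1.8, -0.7, -1.5]
width: 0.131
finger_force: 58.4
```

```bash
python3 -m jog '[[0,0,3,0,1],[0,0,3,0,1],[0,0,3,0,1],[0,0,3,0,1],[0,0,0,0,1]]' && python3 -m jog '[[0.6,0,1,1,1],[-1.2,0,1,-2,1],[0.6,0,0,1,1],[0,0,0,0,1]]'
```

```text
time: 41.08
tool_pos: [0.5674, -0.1316, 0.11]
eef_rot: [-0.144, -3.138, 0.0]
wrist_force: [-2.7, -0.0, 0.1]
width: 0.133
finger_force: 58.4
time: 41.58
tool_pos: [0.5674, -0.1317, 0.1094]
eef_rot: [0.143, 3.138, -0.001]
wrist_force: [-5.8, -0.3, 6.2]
width: 0.132
finger_force: 59.3
```

```bash
python3 -m jog '[[1,0,1,0,1],[0.5,0,1,0,1],[0,0,0,0.8,1],[0,0,0,-0.8,1],[0,0,0,0,1]]'
```

```text
time: 42.2
tool_pos: [0.5674, -0.1317, 0.1093]
eef_rot: [0.142, 3.133, -0.002]
wrist_force: [-3.0, 0.3, 11.2]
width: 0.131
finger_force: 60.2
```

```bash
python3 -m jog '[[0,0,0,5,1],[0,0,0,8,1],[0,0,0,8,1],[0,0,0,8,1],[0,0,0,8,1],[0,0,0,8,1],[0,0,0,0,1]]' && python3 -m jog '[[0,0,0,8,1],[0,0,0,8,1],[0,0,0,8,1],[0,0,0,8,1],[0,0,0,8,1],[0,0,0,5,1],[0,0,0,0,1],[0,0,0,0,1]]' && python3 - <<'E'
from h import *
s=robot.sense();print(s['torque'],s['joints'][5],np.degrees(np.arctan2(*R.from_rotvec(s['eef_rot']).as_matrix()[[1,0],1])))
im,d,c=grab('wrist','w9.png')
cv2.imwrite('pics/w9c.png',cv2.resize(im[130:330,150:370,::-1],None,fx=3,fy=3,interpolation=cv2.INTER_CUBIC))
E
```

```text
time: 43.08
tool_pos: [0.5672, -0.1326, 0.1093]
eef_rot: [1.333, 2.838, -0.001]
wrist_force: [-4.2, -2.6, 11.2]
width: 0.131
finger_force: 60.0
time: 44.08
tool_pos: [0.5668, -0.1328, 0.1093]
eef_rot: [2.317, 2.114, 0.001]
wrist_force: [-4.5, -3.1, 11.7]
width: 0.135
finger_force: 60.1
[-0.46328905  1.01001384  0.11006219] -0.19593194502645658 -5.249670538992884
```

```bash
python3 - <<'E'
from h import *
im,d,c=grab('top');W=cloud(d,c)
print([np.round(x['at'],3).tolist()+[round(x['score'],2)] for x in robot.boxes_of('top','nugget0')])
rect(W,'handle',.56,.7,.1,.3,.107,.13)
rect(W,'vanilla',.33,.42,-.43,-.34,.08,.12)
rect(W,'heart',.3,.42,.1,.2,.012,.05)
E
```

```text
[[0.567, -0.015, 0.081, 0.61]]
handle 54 [613.6 186.9] [23.3 12.5] 88.8 z [0.1099 0.1151 0.1174]
vanilla 284 [ 391.  -371.4] [39.7 40.8] 42.7 z [0.0855 0.0969 0.1   ]
heart 829 [359.2 159.1] [84.2 86. ] 55.8 z [0.0204 0.0271 0.0311]
```

```bash
python3 -m jog '[[0,0,0,1,1],[0,0,0,0,1],[0,0,0,0,1],[0,0,0,0,1]]' && python3 -c "
from bench import robot
s=robot.sense();print(s['torque'],s['qvel'])
print(robot.close_job())"
```

```text
time: 44.72
tool_pos: [0.5667, -0.1328, 0.1093]
eef_rot: [2.336, 2.094, 0.001]
wrist_force: [-5.1, -2.2, 11.9]
width: 0.131
finger_force: 60.1
[-0.41912908  1.07334167  0.07194689] [ 2.54214055e-03  4.63370095e-05  1.94146592e-03 -7.72461859e-04
 -1.39751936e-03 -3.47731892e-04]
the job is handed in; nothing more can be done
None
```

I've handed the job in at 44.7 s of the 72 s, but the interface returned no verdict. By my measurements, all five nuggets are in the hopper and the scoop stands upright in the bin, let go. The key is home in the lock and turned about 91° clockwise, and the fingers are holding it there with 60 N. The heart cake and the spice jar read unmoved; I did not re-measure the jam jar.

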